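# Lean the pendulum angle gauge on the sprung stud to its red mark and hold it

## Robot

A 6-joint arm with a two-finger parallel gripper is mounted at the origin on the work surface. World frame = base frame: x ahead of the robot, y to its left, z up, the work surface at z = 0. Lengths are in m, angles in rad, forces in N, time in s.
With the tool pointing down it reaches from about 0.375 to 0.825 m from the base axis. Payload 5.5 kg.
Tool frame: the origin (TCP) lies midway between the tips of the shut fingers; the grasp point (between the pads) lies 19 mm behind it; z points along the fingers, y is the line along which they close (so a half turn about z gives the same grasp; the last joint's range is limited). The gripper opens to 85 mm and grips with 20 to 120 N. Pads are 22 mm wide; open, the fingers measure 114 mm over their backs; the gripper's body (76 mm by 85 mm) begins 54 mm behind the grasp point. The pads swing forward as they close: fully open they stand 13 mm farther back than shut.
Start: joints at [-1.245, 0.314, -0.047, 1.21, 0, 1.571], TCP at [0.192, -0.568, 0.231] pointing down, gripper open.
Joint ranges: [-2.67, 2.67], [-0.69, 1.73], [-1.03, 1.25], [-2.08, 2.16], [-1.42, 1.45], [-3.14, 3.14]. Speed limits (rad/s): [2.39, 2.39, 3.01, 3.14, 3.14, 3.14].

## Interface

Orientations are given as a 3x3 rotation matrix whose columns are the frame's x, y, z axes.
In Python, from station import ctrl, cams, job, spotter gives the robot as it stands. The module is installed in compiled form; this text tells all that it offers.
- The arm moves only by the tool arm_command, never from a script. Its argument "targets" is a list of rows, each an object of numbers: "x", "y", "z": the shift along the world's x, y, z in cm; "spin": the turn about the world's z in degrees; "grip": the opening, from -1 (shut) to 1 (fully open). A call has 1 to 5 rows; each row is the pose to reach, as a shift and turn from the pose commanded when the call began; what a row does not reach only later rows make up. A row lasts 1/8 s, in which the tool goes at most 62.5 mm and 10.7 degrees, less where a joint would pass 70% of its speed; a pose out of reach is approached as far as the arm can. A call with a gripper value outside its range is refused whole. The fingers move at their own pace and stop on an object; "grip_force" is the grip in N (left out, the last holds). Time passes only in rows, so rows that repeat a pose let the fingers close. It gives the time, the measured TCP pose, the force, the opening and the grip force at its end, in the units of the state.
- ctrl.sense(): the state, without advancing time (a new reading comes with each control period).
- cams.camera(name): name is "side" or "top"; returns the picture (420x560x3 uint8, red, green, blue); there is no depth.
- cams.calibration(name): a dict with "fx", "fy", "cx", "cy" (pixels), "D" ([k1, k2, p1, p2, k3] as OpenCV has them; the pictures are not rectified), "world_to_cam" (4x4, takes a point from world to camera coordinates). Camera axes: x right, y down, z forward; pixel columns grow to the right and rows downward; lengths in m; the calibration is good to about 2 mm. A picture is of the moment at which its call begins. calibration takes no time and is no camera call.
- job.hand_in(): hands the job in; it is judged then, once.
Trained networks look in the newest picture that a camera, given by its name, has taken for a name from the list of things; names that differ only in an ending like _2 or _b are one class to them, and where a whole thing is asked for, a point or a joint stands for the part that bears it (a point fixed in the world has none). Each returns a list of dicts, best first, with "conf" (0 to 1); they miss things now and then, are a little off and sometimes report something else, mostly with a low value. They report only what shows in the picture. A call takes as long as a camera call. They do not tell look-alikes from the thing itself.
- spotter.silhouettes(camera, thing): "region" (420x560 bool, what is visible of it) and "at" ([row, column] in pixels, amid what is visible of it).
The state is a dict: "clock": time; "qpos": joint angles; "qvel": joint speeds; "joint_torque": joint torques, N m; "tool_pos": TCP position; "tool_rot": TCP orientation; "wrist_force": force on the tool from outside, world axes, zero at the start; "moment": the same for the moment, N m; "grip_width": finger opening in m; "grasp_force": force on a finger pad.
Only numpy, scipy, OpenCV 4.12 (cv2) and the standard library are available. Lean on these libraries where they do the work, as an engineer would, in place of code of your own. Each camera call takes 0.05 s, during which the arm holds its last target. There are 200 camera calls.

## Task

Pull the angle gauge up out of its upright holder, stand it upright with its foot on the domed steel stud of the mounting block so that the sprung stud gives a little, then rock it over on the stud until its swinging black pointer settles on the red mark. Finish while still holding it there, pressing the stud part of the way down but not to its stop, so that a colleague can line up the analyser's probe bracket against it. Leave the tube rack, the black tube block and the yellow jar alone.

Things in the scene. Friction and masses are not known exactly. Their poses are not given: they have to be found in the camera images.
- gauge: Loose angle gauge standing upright in the holder; 245 mm tall, 0.2 to 0.3 kg. From below: black foot disc 24 mm wide, 12 high; steel stem 14 wide; white dial plate from 85 to 200, 130 wide (y), 8 thick (x); blue grip head 24 x 24 mm from 200 to 245. Origin: centre of the foot's underside; z up the stem, x out of the dial's face (pointer side), y along the dial's width.
- gauge_head (a point): Point on the gauge's axis in the middle of the blue grip head, 225 mm above the underside of the foot: the place to grip, across any two opposite faces.
- gauge_foot (a point): Centre of the underside of the gauge's foot.
- pointer (a joint): Angle of the free-hanging black pendulum pointer, rad: 0 along the stem, positive when its tip swings to the gauge's +y. Pivot 185 mm above the foot; swings out in about a second. Turning the gauge by -a about its own x (top towards its +y) makes it settle at +a.
- mark (a joint): Angle of the red mark on the dial about the same pivot, in the same sense, rad; set stiffly, between 0.24 and 0.44, so on the gauge's +y side. The pointer is on the mark when joint pointer equals joint mark.
- pointer_tip (a point): Tip of the pointer, 78 mm from the pivot, on the front of the dial.
- mark_tip (a point): Middle of the inner edge of the red mark (11 mm wide, 14 mm long, 2 mm radially outside the pointer's tip), also 78 mm from the pivot and in the pointer's plane. The pointer is on the mark when this point meets the pointer tip.
- holder: White upright holder, 70 x 70 x 60 mm, fixed. One round well in its top, 30 mm across and 52 mm deep (floor 8 mm above the work surface), in which the gauge stands. Origin: centre of its underside, on the work surface; z up.
- block: Grey stone mounting block, 100 x 100 x 30 mm, fixed, with the sprung stud in its middle. Origin: centre of its underside, on the work surface; z up.
- stud (a joint): How far the sprung stud is pressed straight down, m: 0 free, 0.014 at its stop. Spring 350 N/m with 0.7 N preload, so about 5.6 N at the stop.
- stud_top (a point): Highest point of the steel stud: dome 38 mm across, 20 mm radius on top, 30 mm above the block's top and 60 mm above the work surface while free; moves down with the stud. Uneven: a smaller bump (8 mm radius, its top 2.5 mm lower) lies 12 mm to the block's +x side.
- tube_rack: White rack of purple-capped blood tubes, 75 x 210 x 84 mm, loose, 0.45 kg. Leave alone. Origin: centre of its underside.
- tube_block: Black tube block, 75 x 150 x 55 mm, loose, 0.5 kg. Leave alone. Origin: centre of its underside.
- jar: Yellow jar, 90 mm across, 130 mm tall, loose, 0.5 kg. Leave alone. Origin: centre of its underside.
Mind the look-alikes: they are no part of the job. What is shaped like the holder but green or turquoise is not meant.

How it is judged:
By the outcome, as a careful person would: the job done as asked, in the order asked, and still so for the second after the job is handed in, while the arm keeps its last pose, push and grip.
It also fails if it takes over 51 s, if anything falls off the work surface, if the arm or the gripper's body presses on something with over 40 N, if the wrist force passes 120 N, or if a joint passes its speed limit or range.

## Working session

There is one attempt and no reset: what is moved stays moved. The work goes in short steps, Python scripts to look and compute and a tool call to move; the robot and the scene stay as the last step left them, time stands still between calls to the robot, and variables do not carry over. Pictures are saved under pics/ and viewed, at most 10 in all, crops included, and the job is handed in when it is done.

Besides the shell and the picture viewer there is one more tool, called after "Request:" as name(argument=value, ...) on one line, values as JSON. arm_command: Moves the arm, as the interface text tells. Its arguments: {"type":"object","properties":{"targets":{"type":"array","items":{"type":"object","properties":{"x":{"type":"number"},"y":{"type":"number"},"z":{"type":"number"},"spin":{"type":"number"},"grip":{"type":"number"}}}},"grip_force":{"type":"number"}},"required":["targets"]}

```bash
mkdir -p pics; python3 - <<'E'
from station import ctrl,cams,job,spotter
import cv2,numpy as np
s=ctrl.sense();print(s['clock'],s['tool_pos'],s['tool_rot'],s['grip_width'],s['wrist_force'])
for n in ("side","top"):
    im=cams.camera(n);cv2.imwrite(f"pics/{n}0.png",im[:,:,::-1])
    c=cams.calibration(n);print(n,c['fx'],c['cx'],c['cy'],c['D'],np.linalg.inv(c['world_to_cam'])[:3].round(3).tolist())
    for t in ("gauge","holder","block","stud_top","jar"):
        for d in spotter.silhouettes(n,t)[:3]: 
            r=d['region'];ys,xs=np.where(r);print(n,t,round(d['conf'],2),np.round(d['at']),r.sum(),xs.min(),xs.max(),ys.min(),ys.max())
print(ctrl.sense()['clock'])
E
```

```text
0.0 [ 0.19186863 -0.56789468  0.23044585] [[ 9.47381995e-01  3.20104761e-01 -5.46301786e-04]
 [ 3.20105227e-01 -9.47380663e-01  1.58825420e-03]
 [-9.14801803e-06 -1.67955749e-03 -9.99998590e-01]] 0.08507313147081114 [-0.27645724 -0.46868607  0.25789615]
side 532.7450016355422 281.1373184670037 218.19531744306803 [-0.08465201  0.          0.          0.          0.        ] [[-0.876, -0.353, 0.327, 0.064], [-0.482, 0.649, -0.589, 0.971], [-0.004, -0.674, -0.739, 1.415]]
side gauge 0.88 [204. 307.] 395 303 312 179 228
side holder 0.73 [226. 304.] 516 295 319 214 242
side holder 0.65 [259. 326.] 631 316 338 248 276
side holder 0.65 [235. 347.] 588 335 357 222 249
side block 0.74 [316. 275.] 1138 254 297 299 339
side block 0.55 [200. 309.] 361 303 312 179 228
side block 0.38 [237. 236.] 1715 207 264 208 265
side stud_top 0.7 [315. 276.] 111 270 281 308 319
side jar 0.72 [385. 218.] 1306 201 235 363 409
top 423.4694603278353 280.2223968390368 212.3608752819575 [-0.08696329  0.          0.          0.          0.        ] [[0.024, -0.993, 0.116, 0.463], [-1.0, -0.024, -0.004, -0.012], [0.007, -0.115, -0.993, 1.501]]
top gauge 0.54 [224. 318.] 239 300 336 213 238
top holder 0.91 [210. 350.] 429 338 364 199 225
top holder 0.67 [265. 286.] 472 272 298 252 279
top holder 0.6 [271. 325.] 482 311 337 255 282
top block 0.7 [247. 208.] 880 190 229 232 268
top stud_top 0.54 [248. 207.] 104 203 214 245 255
top jar 0.82 [242. 125.] 779 107 143 229 255
top jar 0.69 [223. 318.] 209 301 335 213 238
0.6
```

View pics/side0.png

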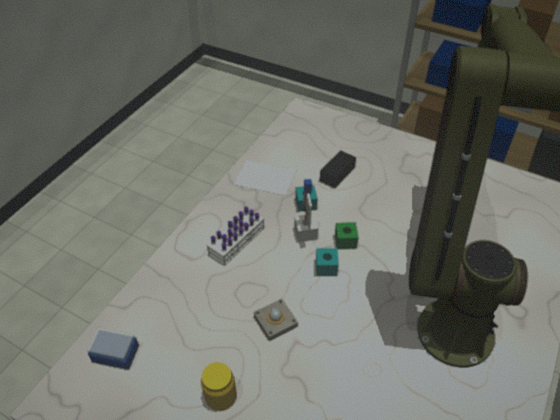

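View pics/top0.png

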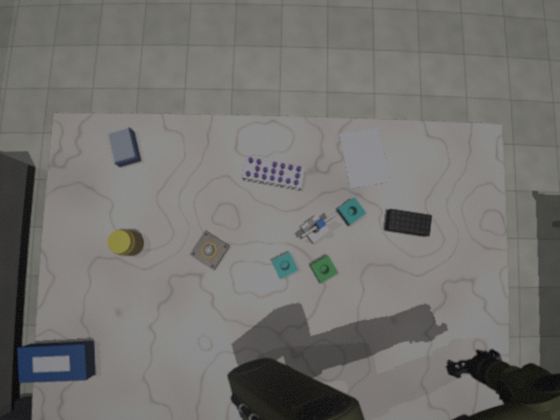

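```bash
python3 - <<'E'
import cv2,numpy as np
s=cv2.imread("pics/side0.png");t=cv2.imread("pics/top0.png")
f=lambda im,c,r,h=25:cv2.resize(im[r-h:r+h,c-h:c+h],(400,300) if 0 else (300,300),interpolation=cv2.INTER_CUBIC)
o=np.vstack([np.hstack([f(s,307,207,36),f(t,318,226)]),np.hstack([f(s,275,318,30),f(t,209,250)])])
cv2.imwrite("pics/crop0.png",o)
E
```

```text
(no output)
```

View pics/crop0.png

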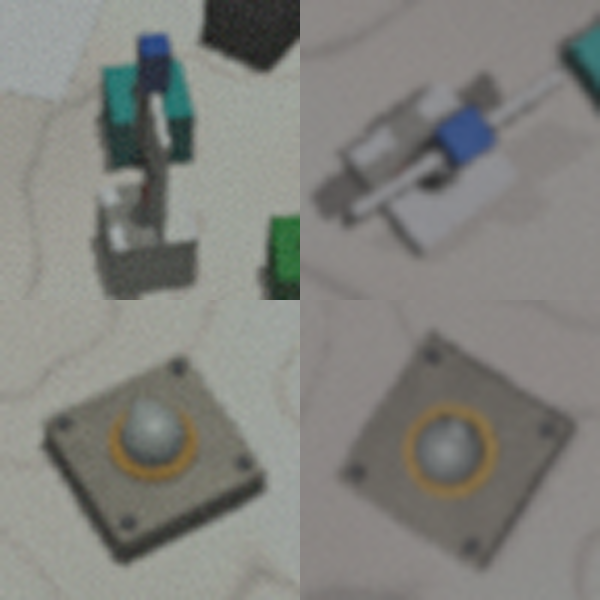

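```bash
cat > h.py <<'E'
import numpy as np,cv2
from station import ctrl,cams,job,spotter
C={n:cams.calibration(n) for n in("side","top")}
def K(n): c=C[n];return np.array([[c['fx'],0,c['cx']],[0,c['fy'],c['cy']],[0,0,1.]]),np.array(C[n]['D'],float)
def ray(n,uv):
    k,d=K(n);p=cv2.undistortPoints(np.array([[uv]],float),k,d)[0,0]
    T=np.linalg.inv(np.array(C[n]['world_to_cam']));return T[:3,3],T[:3,:3]@np.array([p[0],p[1],1])
def onz(n,uv,z): o,r=ray(n,uv);return o+r*(z-o[2])/r[2]
def tri(uvs,uvt):
    A=[];b=[]
    for n,uv in(("side",uvs),("top",uvt)):
        o,r=ray(n,uv);r=r/np.linalg.norm(r);P=np.eye(3)-np.outer(r,r);A.append(P);b.append(P@o)
    A=np.vstack(A);b=np.hstack(b);x=np.linalg.lstsq(A,b,rcond=None)[0];return x,np.linalg.norm(A@x-b)
def proj(n,P):
    k,d=K(n);T=np.array(C[n]['world_to_cam']);r,_=cv2.Rodrigues(T[:3,:3]);return cv2.projectPoints(np.atleast_2d(np.array(P,float)),r,T[:3,3],k,d)[0][:,0]
def blue(im,box):
    c0,c1,r0,r1=box;s=im[r0:r1,c0:c1].astype(float);m=np.clip(s[...,2]-1.25*np.maximum(s[...,0],s[...,1])-5,0,25)
    ys,xs=np.mgrid[r0:r1,c0:c1];return np.array([(m*xs).sum(),(m*ys).sum()])/m.sum(),(m>5).sum()
E
python3 - <<'E'
from h import *
s=cv2.imread("pics/side0.png")[:,:,::-1];t=cv2.imread("pics/top0.png")[:,:,::-1]
bs,n1=blue(s,(298,318,172,200));bt,n2=blue(t,(308,328,212,236));print(bs,n1,bt,n2)
print('head',tri(bs,bt))
for z in(.233,):print(onz('side',bs,z),onz('top',bt,z))
a,b=onz('top',(301.3,236),.208),onz('top',(336.3,213.5),.208);d=b-a;print('dial',a,b,np.linalg.norm(d),np.degrees(np.arctan2(d[1],d[0])))
# holder top corners side-crop not used; block
ct=[(206,230.8),(229.8,245.8),(214.5,270),(190.3,254.2)];cs=[(281.4,299.4),(298,324),(269.4,338),(254,314)]
for n,c in(('top',ct),('side',cs)):
    P=np.array([onz(n,p,.03) for p in c]);m=P.mean(0);e=np.roll(P,-1,0)-P
    print(n,m,np.linalg.norm(e,axis=1),np.degrees(np.arctan2(e[:,1],e[:,0])))
    print(' dome',proj(n,m+[0,0,.022]))
    for e_ in e: 
        u=e_/np.linalg.norm(e_);print('  bump if +x=',np.degrees(np.arctan2(u[1],u[0])).round(),proj(n,m+u*.012+[0,0,.0275])[0].round(1),proj(n,m+[0,0,.03])[0].round(1))
E
```

```text
[307.4848816  181.82695811] 31 [320.04405507 223.05131414] 53
head (array([ 0.58122633, -0.13510794,  0.24920535]), np.float64(0.0022358359628266837))
[ 0.58992877 -0.14995084  0.233     ] [ 0.58126883 -0.13731211  0.233     ]
dial [ 0.54248817 -0.08296153  0.208     ] [ 0.61432412 -0.18958096  0.208     ] 0.12856169020421976 -56.02947070171937
top [0.49643649 0.22227223 0.03      ] [0.09859365 0.09838308 0.10080991 0.09730219] [-120.46436134  149.48980438   58.90601723  -31.81227438]
 dome [[209.11152019 249.98752078]]
  bump if +x= -120.0 [211.8 251.8] [208.7 249.9]
  bump if +x= 149.0 [206.9 252.9] [208.7 249.9]
  bump if +x= 59.0 [205.9 248. ] [208.7 249.9]
  bump if +x= -32.0 [210.8 247. ] [208.7 249.9]
side [0.4954995  0.23304867 0.03      ] [0.10088718 0.09696309 0.09523953 0.09833481] [ 148.20478565   57.84031805  -31.04651325 -118.8579119 ]
 dome [[275.60994397 314.6592411 ]]
  bump if +x= 148.0 [277.6 316.7] [275.6 313.2]
  bump if +x= 58.0 [272.  315.4] [275.6 313.2]
  bump if +x= -31.0 [273.6 310.7] [275.6 313.2]
  bump if +x= -119.0 [279.  311.8] [275.6 313.2]
```

```bash
python3 - <<'E'
import cv2,numpy as np
s=cv2.imread("pics/side0.png");t=cv2.imread("pics/top0.png")
f=lambda im,c,r,h:cv2.convertScaleAbs(cv2.resize(im[r-h:r+h,c-h:c+h],(400,400),interpolation=cv2.INTER_CUBIC),alpha=1.3)
cv2.imwrite("pics/crop1.png",np.hstack([f(s,275,314,12),f(t,209,249,12)]))
E
```

```text
(no output)
```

View pics/crop1.png

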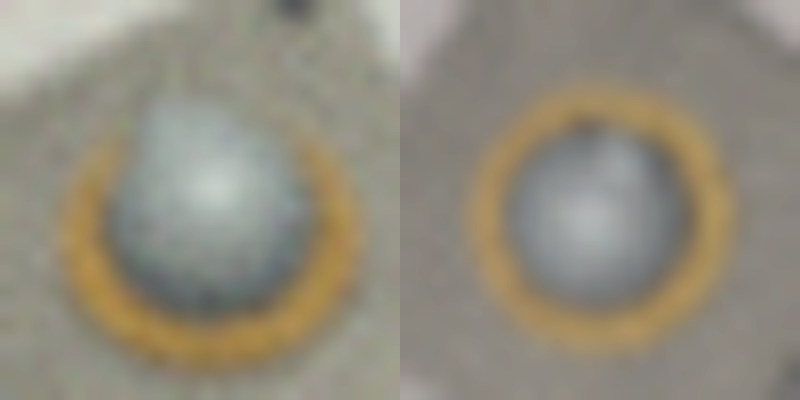

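```bash
python3 - <<'E'
from h import *
s=cv2.imread("pics/side0.png")[:,:,::-1];t=cv2.imread("pics/top0.png")[:,:,::-1]
for dy in(185.5,186.2,187):print('head',tri((307.5,dy),bt:=(320.04,223.05)), onz('side',(307.5,dy),.233))
R=[]
for n,im,(c,r) in(('side',s,(275,316)),('top',t,(209,250))):
    h=14;p=im[r-h:r+h,c-h:c+h].astype(float);m=((p[...,0]-p[...,2])>45).astype(np.uint8)
    pts=cv2.findNonZero(cv2.resize(((p[...,0]-p[...,2])).astype(np.float32),None,fx=8,fy=8,interpolation=cv2.INTER_CUBIC).__gt__(35).astype(np.uint8))
    e=cv2.fitEllipse(cv2.convexHull(pts));u=(np.array(e[0])+.5)/8-.5+[c-h,r-h];R.append(u)
    print(n,m.sum(),u,np.array(e[1])/8,onz(n,u,.03))
print(tri(*R))
b=tri(*R)[0]
print('foot guess px', proj('top',[[.5815,-.137,.225]]))
E
```

```text
head (array([ 0.58231172, -0.1371644 ,  0.23091169]), np.float64(0.0012876893550980955)) [ 0.58225614 -0.13490383  0.233     ]
head (array([ 0.58252517, -0.13756091,  0.22738555]), np.float64(0.0011125802603820577)) [ 0.58081368 -0.13205499  0.233     ]
head (array([ 0.58276994, -0.13801562,  0.22334122]), np.float64(0.000911708019691238)) [ 0.57916966 -0.12880817  0.233     ]
side 66 [275.15556431 315.81429672] [15.78721237 18.18506813] [0.50168025 0.22535064 0.03      ]
top 57 [208.59742641 249.66927338] [15.64310074 15.85264969] [0.49799321 0.22765693 0.03      ]
(array([0.49903988, 0.22740595, 0.03460288]), np.float64(0.0017726923506149546))
foot guess px [[319.67748582 223.21147409]]
```

Request:
arm_command(targets=[{"x":3.5,"y":3.9,"z":3,"spin":10},{"x":7.5,"y":8.2,"z":6,"spin":20},{"x":11.5,"y":12.6,"z":8,"spin":31},{"x":15.5,"y":17,"z":9,"spin":41},{"x":19.5,"y":21.6,"z":10,"spin":52}])

```text
invalid input at $.targets[0]: expected keys x, y, z, spin, grip
```

Request:
arm_command(targets=[{"x":4,"y":4.5,"spin":10.5},{"x":8,"y":9,"spin":21},{"x":12,"y":13.4,"spin":31.5},{"x":16,"y":17.6,"spin":42},{"x":19.4,"y":21.6,"spin":53}])

```text
invalid input at $.targets[0]: expected keys x, y, z, spin, grip
```

Request:
arm_command(targets=[{"x":3.5,"y":3.9,"z":3,"spin":10,"grip":1},{"x":7.5,"y":8.2,"z":6,"spin":20,"grip":1},{"x":11.5,"y":12.6,"z":8,"spin":31,"grip":1},{"x":15.5,"y":17,"z":9,"spin":41,"grip":1},{"x":19.5,"y":21.6,"z":10,"spin":52,"grip":1}])

```text
clock: 1.23
tool_pos: [0.3878, -0.3516, 0.3321]
tool_rot: [[0.33, 0.944, 0.001], [0.944, -0.33, -0.001], [-0.001, 0.001, -1.0]]
wrist_force: [1.1, 0.1, -0.1]
grip_width: 0.0858
grasp_force: 0.0
```

Request:
arm_command(targets=[{"x":4,"y":4.5,"z":0,"spin":10.5,"grip":1},{"x":8,"y":9,"z":0,"spin":21,"grip":1},{"x":12,"y":13.4,"z":0,"spin":31.5,"grip":1},{"x":16,"y":17.6,"z":0,"spin":42,"grip":1},{"x":19.4,"y":21.6,"z":0,"spin":53,"grip":1}])

```text
clock: 1.85
tool_pos: [0.5819, -0.1352, 0.3312]
tool_rot: [[-0.552, 0.834, 0.0], [0.834, 0.552, -0.0], [-0.0, 0.0, -1.0]]
wrist_force: [-0.4, -0.7, -0.3]
grip_width: 0.0855
grasp_force: 0.0
```

Request:
arm_command(targets=[{"x":0,"y":0,"z":-4,"spin":0,"grip":1},{"x":0,"y":0,"z":-8,"spin":0,"grip":1},{"x":0,"y":0,"z":-11.7,"spin":0,"grip":1},{"x":0,"y":0,"z":-11.7,"spin":0,"grip":1}])

```text
clock: 2.35
tool_pos: [0.5784, -0.1363, 0.2114]
tool_rot: [[-0.547, 0.837, -0.006], [0.837, 0.547, 0.001], [0.004, -0.004, -1.0]]
wrist_force: [-1.4, -0.8, 0.5]
grip_width: 0.0856
grasp_force: 0.0
```

```bash
python3 - <<'E'
from h import *
s=cams.camera('side');t=cams.camera('top')
S=ctrl.sense();p=np.array(S['tool_pos']);print(p,S['wrist_force'],proj('side',p),proj('top',p))
a=lambda im,c,r,h:cv2.convertScaleAbs(cv2.resize(im[r-h:r+h,c-h:c+h,::-1],(400,400),interpolation=cv2.INTER_CUBIC),alpha=1.3)
cv2.imwrite("pics/g1.png",np.hstack([a(s,308,195,36),a(t,318,226,36)]))
E
```

```text
[ 0.58089309 -0.13705643  0.21524278] [ 0.78249239 -0.16702547  0.47265976] [[308.00680078 189.21119706]] [[319.37551635 223.69771219]]
```

View pics/g1.png

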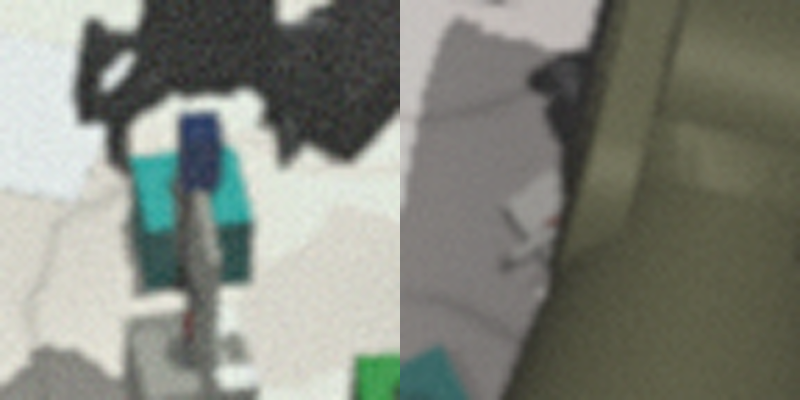

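Request:
arm_command(targets=[{"x":0,"y":0,"z":0,"spin":0,"grip":0},{"x":0,"y":0,"z":0,"spin":0,"grip":-1},{"x":0,"y":0,"z":0,"spin":0,"grip":-1},{"x":0,"y":0,"z":0,"spin":0,"grip":-1},{"x":0,"y":0,"z":0,"spin":0,"grip":-1}], grip_force=40)

```text
clock: 3.08
tool_pos: [0.5811, -0.1371, 0.2149]
tool_rot: [[-0.547, 0.837, 0.001], [0.837, 0.547, -0.0], [-0.001, 0.001, -1.0]]
wrist_force: [-0.1, -0.5, 5.2]
grip_width: 0.0236
grasp_force: 39.3
```

Request:
arm_command(targets=[{"x":0,"y":0,"z":0,"spin":0,"grip":-1},{"x":0,"y":0,"z":0,"spin":0,"grip":-1}])

```text
clock: 3.32
tool_pos: [0.5811, -0.1371, 0.2149]
tool_rot: [[-0.547, 0.837, 0.001], [0.837, 0.547, -0.0], [-0.001, 0.001, -1.0]]
wrist_force: [-0.9, -0.1, 4.6]
grip_width: 0.0237
grasp_force: 39.4
```

Request:
arm_command(targets=[{"x":0,"y":0,"z":1.5,"spin":0,"grip":-1},{"x":0,"y":0,"z":4,"spin":0,"grip":-1},{"x":0,"y":0,"z":7,"spin":0,"grip":-1},{"x":0,"y":0,"z":10,"spin":0,"grip":-1},{"x":0,"y":0,"z":12,"spin":0,"grip":-1}])

```text
clock: 3.95
tool_pos: [0.5806, -0.1369, 0.336]
tool_rot: [[-0.547, 0.837, 0.001], [0.837, 0.547, -0.0], [-0.0, 0.0, -1.0]]
wrist_force: [1.3, 0.9, -1.7]
grip_width: 0.0239
grasp_force: 39.0
```

Request:
arm_command(targets=[{"x":-0.4,"y":1.5,"z":0,"spin":4,"grip":-1},{"x":-1,"y":4.5,"z":0,"spin":9,"grip":-1},{"x":-1.8,"y":8.5,"z":0,"spin":15,"grip":-1},{"x":-2.8,"y":13,"z":0,"spin":22,"grip":-1},{"x":-4,"y":17.5,"z":0,"spin":29,"grip":-1}])

```text
clock: 4.58
tool_pos: [0.5398, 0.0393, 0.3343]
tool_rot: [[-0.886, 0.464, -0.001], [0.464, 0.886, 0.0], [0.001, -0.0, -1.0]]
wrist_force: [-0.1, -0.0, -2.7]
grip_width: 0.0238
grasp_force: 39.1
```

Request:
arm_command(targets=[{"x":-1.2,"y":4.5,"z":0,"spin":7,"grip":-1},{"x":-2.2,"y":9,"z":0,"spin":14,"grip":-1},{"x":-3.2,"y":13.5,"z":0,"spin":20,"grip":-1},{"x":-4,"y":17,"z":0,"spin":25,"grip":-1},{"x":-4.2,"y":18.9,"z":0,"spin":28,"grip":-1}])

```text
clock: 5.2
tool_pos: [0.4978, 0.2285, 0.3344]
tool_rot: [[-1.0, -0.006, -0.001], [-0.006, 1.0, -0.0], [0.001, -0.0, -1.0]]
wrist_force: [-0.0, 0.7, -2.9]
grip_width: 0.024
grasp_force: 39.1
```

Request:
arm_command(targets=[{"x":0,"y":0,"z":0,"spin":0,"grip":-1},{"x":0,"y":0,"z":0,"spin":0,"grip":-1},{"x":0,"y":0,"z":0,"spin":0,"grip":-1},{"x":0,"y":0,"z":0,"spin":0,"grip":-1}])

```text
clock: 5.7
tool_pos: [0.4988, 0.2262, 0.3342]
tool_rot: [[-1.0, -0.001, 0.0], [-0.001, 1.0, -0.0], [-0.0, -0.0, -1.0]]
wrist_force: [-0.1, 0.4, -1.4]
grip_width: 0.0237
grasp_force: 39.2
```

```bash
python3 - <<'E'
from h import *
s=cams.camera('side');t=cams.camera('top')
S=ctrl.sense();p=np.array(S['tool_pos']);print(S['clock'],p,S['tool_rot'],S['wrist_force'],S['grip_width'])
f=p-[0,0,.206];print('foot expect',f,proj('side',f),proj('top',f),proj('side',p))
cv2.imwrite("pics/s2f.png",s[:,:,::-1]);cv2.imwrite("pics/t2f.png",t[:,:,::-1])
a=lambda im,c,r,h:cv2.convertScaleAbs(cv2.resize(im[r-h:r+h,c-h:c+h,::-1],(400,400),interpolation=cv2.INTER_CUBIC),alpha=1.3)
cv2.imwrite("pics/g2.png",np.hstack([a(s,275,270,50),a(t,205,240,50)]))
for d in spotter.silhouettes('side','gauge_foot')[:2]+spotter.silhouettes('side','pointer')[:2]+spotter.silhouettes('side','mark')[:2]: print(d['conf'],d['at'],d['region'].sum())
E
```

```text
5.8 [0.49874314 0.22653714 0.33423116] [[-9.99998593e-01 -1.67716724e-03  3.81930727e-05]
 [-1.67716924e-03  9.99998592e-01 -5.23569416e-05]
 [-3.81052076e-05 -5.24209242e-05 -9.99999998e-01]] [ 0.08902454  0.77271963 -1.72993862] 0.023754355178169855
foot expect [0.49874314 0.22653714 0.12823116] [[275.4026648  298.27574745]] [[204.06884704 248.59683347]] [[274.40430345 253.62447261]]
0.88 [270.6, 274.7] 1302
0.45 [262.6, 270.0] 32
0.43 [315.2, 275.6] 1076
```

View pics/g2.png

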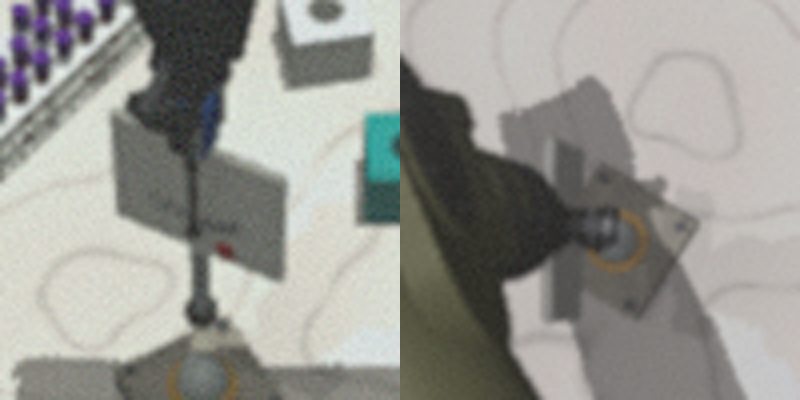

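Request:
arm_command(targets=[{"x":-0.2,"y":0.05,"z":-2,"spin":0,"grip":-1},{"x":-0.2,"y":0.05,"z":-4.5,"spin":0,"grip":-1},{"x":-0.2,"y":0.05,"z":-5.8,"spin":0,"grip":-1},{"x":-0.2,"y":0.05,"z":-6.3,"spin":0,"grip":-1},{"x":-0.2,"y":0.05,"z":-6.3,"spin":0,"grip":-1}])

```text
clock: 6.58
tool_pos: [0.4967, 0.2276, 0.2715]
tool_rot: [[-1.0, -0.003, 0.0], [-0.003, 1.0, 0.0], [-0.0, 0.0, -1.0]]
wrist_force: [-0.2, 0.8, -3.1]
grip_width: 0.0236
grasp_force: 39.1
```

```bash
cat >> h.py <<'E'
def pt(n,uv,y):
    o,r=ray(n,uv);return o+r*(y-o[1])/r[1]
def meas(s,foot_y,box=(235,315,230,330),xp=.007):
    c0,c1,r0,r1=box;q=s[r0:r1,c0:c1].astype(float);w=np.clip(q[...,0]-1.6*np.maximum(q[...,1],q[...,2]),0,60);w[w<8]=0
    ys,xs=np.mgrid[r0:r1,c0:c1];u=np.array([(w*xs).sum(),(w*ys).sum()])/w.sum()
    return u,(w>0).sum(),pt('side',u,foot_y+xp)
E
python3 - <<'E'
from h import *
F=[]
for i in range(4): cams.camera('side');F.append(ctrl.sense()['wrist_force'])
print('base F',np.mean(F,0),ctrl.sense()['tool_pos'])
s=cv2.imread("pics/s2f.png")[:,:,::-1]
u,n,P=meas(s,.2265);print(u,n,P)
f=np.array([.49874,.22654,.1282]);piv=f+[0,.007,.185]
d=P-piv;print('mark ang',np.arctan2(-d[0],-d[2]),np.hypot(d[0],d[2]),proj('side',piv))
E
```

```text
base F [-0.40885614 -0.31349328 -1.41752502] [0.49708226 0.22778484 0.27201577]
[281. 282.] 1 [0.47596908 0.2335     0.23231935]
mark ang 0.27443361365827096 0.08402496322608252 [[273.20634136 260.49736804]]
```

Request:
arm_command(targets=[{"x":0,"y":0,"z":-0.4,"spin":0,"grip":-1},{"x":0,"y":0,"z":-0.8,"spin":0,"grip":-1},{"x":0,"y":0,"z":-1.1,"spin":0,"grip":-1},{"x":0,"y":0,"z":-1.1,"spin":0,"grip":-1},{"x":0,"y":0,"z":-1.1,"spin":0,"grip":-1}])

```text
clock: 7.4
tool_pos: [0.4968, 0.2277, 0.2605]
tool_rot: [[-1.0, -0.003, 0.001], [-0.003, 1.0, 0.0], [-0.001, 0.0, -1.0]]
wrist_force: [0.3, 0.5, -0.2]
grip_width: 0.0236
grasp_force: 39.4
```

```bash
cat >> h.py <<'E'
def look(k=4,save=None):
    F=[];I=[];T=[]
    for i in range(k): I.append(cams.camera('side').astype(float));S=ctrl.sense();F.append(S['wrist_force']);T.append(S['tool_pos'])
    im=np.mean(I,0).round().astype(np.uint8)
    print('t',round(S['clock'],2),'F',np.mean(F,0).round(2),'tcp',np.mean(T,0).round(4),'gw',round(S['grip_width'],4))
    if save: cv2.imwrite(f'pics/{save}f.png',im[:,:,::-1])
    return im,np.mean(T,0)
E
python3 - <<'E'
from h import *
im,p=look(6,'p3')
c=cv2.convertScaleAbs(cv2.resize(im[240:340,225:325,::-1],(600,600),interpolation=cv2.INTER_CUBIC),alpha=1.3)
cv2.imwrite('pics/p3.png',c)
q=im.astype(float);w=q[...,0]-1.3*np.maximum(q[...,1],q[...,2]);ys,xs=np.where(w[250:325,262:310]>0);print(list(zip(xs+262,ys+250,w[250:325,262:310][ys,xs].round())))
E
```

```text
t 7.7 F [0.69 0.66 0.07] tcp [0.4968 0.2277 0.2604] gw 0.0236
[(np.int64(280), np.int64(297), np.float64(8.0)), (np.int64(281), np.int64(297), np.float64(10.0)), (np.int64(280), np.int64(298), np.float64(12.0)), (np.int64(281), np.int64(298), np.float64(23.0)), (np.int64(282), np.int64(298), np.float64(15.0)), (np.int64(281), np.int64(299), np.float64(13.0)), (np.int64(282), np.int64(299), np.float64(14.0)), (np.int64(282), np.int64(300), np.float64(4.0))]
```

View pics/p3.png

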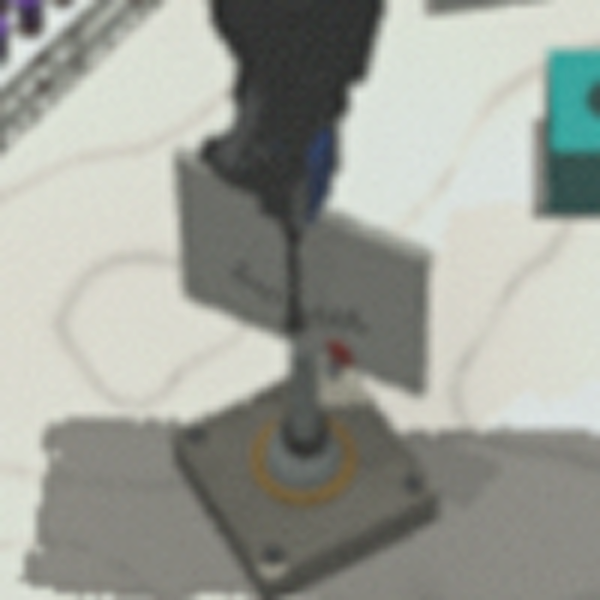

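Request:
arm_command(targets=[{"x":0,"y":0,"z":-0.2,"spin":0,"grip":-1},{"x":0,"y":0,"z":-0.4,"spin":0,"grip":-1},{"x":-0.6,"y":0,"z":-0.4,"spin":0,"grip":-1},{"x":-1.4,"y":0,"z":-0.45,"spin":0,"grip":-1},{"x":-2.2,"y":0,"z":-0.5,"spin":0,"grip":-1}], grip_force=20)

```text
clock: 8.32
tool_pos: [0.474, 0.2275, 0.2553]
tool_rot: [[-1.0, -0.003, 0.0], [-0.003, 1.0, -0.0], [-0.0, -0.0, -1.0]]
wrist_force: [1.1, -0.3, 1.6]
grip_width: 0.0237
grasp_force: 29.3
```

```bash
python3 - <<'E'
from h import *
im0=cv2.imread('pics/p3f.png')[:,:,::-1]
f=np.array([.4968,.2277,.0544]);piv=f+[0,.007,.185]
for nm,u in(('mark',(281.2,298.3)),('tip',(274.2,294.6))):
    P=pt('side',u,piv[1]);d=P-piv;print(nm,np.arctan2(-d[0],-d[2]),np.hypot(d[0],d[2]))
im,p=look(8,'p4')
c=cv2.convertScaleAbs(cv2.resize(im[240:340,225:325,::-1],(600,600),interpolation=cv2.INTER_CUBIC),alpha=1.3)
cv2.imwrite('pics/p4.png',c)
E
```

```text
mark 0.2540565535015643 0.08644262836296919
tip -0.010421288373479679 0.08115612911856768
t 8.72 F [-0.27 -0.12  1.55] tcp [0.4739 0.2275 0.2552] gw 0.0236
```

View pics/p4.png

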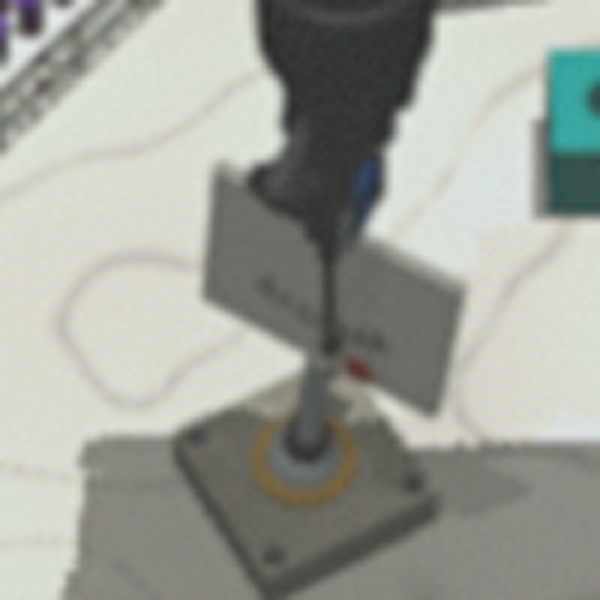

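Request:
arm_command(targets=[{"x":-0.5,"y":0,"z":-0.05,"spin":0,"grip":-1},{"x":-1.2,"y":0,"z":-0.15,"spin":0,"grip":-1},{"x":-2,"y":0,"z":-0.3,"spin":0,"grip":-1},{"x":-2.8,"y":0,"z":-0.45,"spin":0,"grip":-1},{"x":-3.3,"y":0,"z":-0.55,"spin":0,"grip":-1}])

```text
clock: 9.35
tool_pos: [0.4409, 0.2275, 0.2496]
tool_rot: [[-1.0, -0.003, -0.0], [-0.003, 1.0, -0.0], [0.0, -0.0, -1.0]]
wrist_force: [1.3, -0.4, 1.4]
grip_width: 0.024
grasp_force: 29.0
```

Request:
arm_command(targets=[{"x":0,"y":0,"z":0,"spin":0,"grip":-1},{"x":0,"y":0,"z":0,"spin":0,"grip":-1},{"x":0,"y":0,"z":0,"spin":0,"grip":-1},{"x":0,"y":0,"z":0,"spin":0,"grip":-1},{"x":0,"y":0,"z":0,"spin":0,"grip":-1}])

```text
clock: 9.98
tool_pos: [0.4414, 0.2275, 0.2495]
tool_rot: [[-1.0, -0.003, -0.001], [-0.003, 1.0, -0.0], [0.001, -0.0, -1.0]]
wrist_force: [-1.0, -0.7, 2.1]
grip_width: 0.0241
grasp_force: 29.0
```

```bash
python3 - <<'E'
from h import *
for i in range(10): cams.camera('side')
im,p=look(10,'p5')
q=im.astype(float);w=q[...,0]-1.3*np.maximum(q[...,1],q[...,2]);w=np.clip(w,0,None);w=w[250:325,262:310]
ys,xs=np.mgrid[250:325,262:310];print('red',(w*xs).sum()/w.sum(),(w*ys).sum()/w.sum(),(w>0).sum())
c=cv2.convertScaleAbs(cv2.resize(im[265:315,255:305,::-1],(600,600),interpolation=cv2.INTER_CUBIC),alpha=1.3)
cv2.imwrite('pics/p5.png',c)
E
```

```text
t 10.97 F [-1.17 -0.36  1.49] tcp [0.4415 0.2275 0.2497] gw 0.0237
red 288.880701754386 304.0526315789474 7
```

View pics/p5.png

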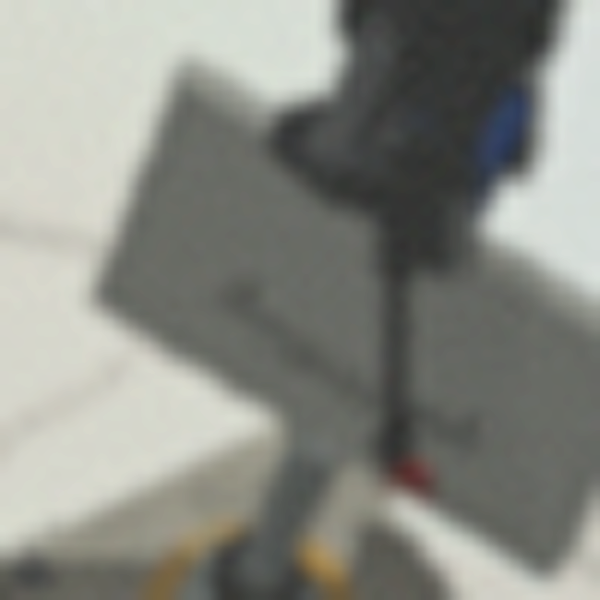

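```bash
cat >> h.py <<'E'
def diff(im,rows,c0,c1,box):
    g=im.astype(float).mean(2);cs=np.arange(c0,c1+1);R=[];X=[]
    for r in rows:
        v=g[r,c0:c1+1];b=np.interp(cs,[c0,c1],[v[:2].mean(),v[-2:].mean()]);w=np.clip(b-v-4,0,None)
        if w.sum()>15:R.append(r);X.append((w*cs).sum()/w.sum())
    print('ptr',dict(zip(R,np.round(X,1))))
    x0,x1,y0,y1=box;q=im[y0:y1,x0:x1].astype(float);ch=q[...,0]-np.maximum(q[...,1],q[...,2]);w=np.clip(ch-np.median(ch)-6,0,None)
    ys,xs=np.mgrid[y0:y1,x0:x1];u=np.array([(w*xs).sum(),(w*ys).sum()])/w.sum();print('red',u,(w>0).sum())
    return np.median(X),np.median(R),u
E
python3 - <<'E'
from h import *
im=cv2.imread('pics/p5f.png')[:,:,::-1]
x,r,u=diff(im,range(289,301),283,293,(283,296,300,309))
y=.2275+.007
P=pt('side',u,y)
# pointer line: vertical in world through pointer px
Q=pt('side',(x,r),y);print(P,Q,'dx',P[0]-Q[0],'ang',(Q[0]-P[0])/.086)
im=cv2.imread('pics/p3f.png')[:,:,::-1]
x,r,u=diff(im,range(282,293),268,279,(277,287,293,304));P=pt('side',u,y);Q=pt('side',(x,r),y);print(P,Q,np.arcsin((Q[0]-P[0])/.086),'ptr x vs tcp',Q[0]-.4968)
E
```

```text
ptr {289: np.float64(287.6), 290: np.float64(287.5), 291: np.float64(287.5), 292: np.float64(287.6), 293: np.float64(287.5), 294: np.float64(287.5), 295: np.float64(287.6), 296: np.float64(287.5), 297: np.float64(287.4), 298: np.float64(287.4), 299: np.float64(288.1), 300: np.float64(287.6)}
red [288.8902439  304.19512195] 15
[0.45049456 0.2345     0.14337029] [0.45508658 0.2345     0.18846039] dx -0.004592024571730302 ang 0.05339563455500352
ptr {282: np.float64(273.2), 283: np.float64(273.4), 284: np.float64(273.4), 285: np.float64(273.6), 286: np.float64(273.6), 287: np.float64(273.4), 288: np.float64(273.7), 289: np.float64(273.5), 290: np.float64(273.4), 291: np.float64(273.6), 292: np.float64(273.7)}
red [281.19157088 298.27203065] 22
[0.47521224 0.2345     0.15551187] [0.49955185 0.2345     0.19395182] 0.28694004921195987 ptr x vs tcp 0.0027518541223890414
```

Request:
arm_command(targets=[{"x":-0.5,"y":0,"z":-0.1,"spin":0,"grip":-1},{"x":-1.15,"y":0,"z":-0.25,"spin":0,"grip":-1},{"x":-1.15,"y":0,"z":-0.25,"spin":0,"grip":-1},{"x":-1.15,"y":0,"z":-0.25,"spin":0,"grip":-1},{"x":-1.15,"y":0,"z":-0.25,"spin":0,"grip":-1}])

```text
clock: 11.6
tool_pos: [0.43, 0.2276, 0.2471]
tool_rot: [[-1.0, -0.003, -0.0], [-0.003, 1.0, 0.0], [0.0, 0.0, -1.0]]
wrist_force: [-1.2, -0.2, 1.8]
grip_width: 0.0236
grasp_force: 28.8
```

Request:
arm_command(targets=[{"x":0,"y":0,"z":0,"spin":0,"grip":-1},{"x":0,"y":0,"z":0,"spin":0,"grip":-1},{"x":0,"y":0,"z":0,"spin":0,"grip":-1},{"x":0,"y":0,"z":0,"spin":0,"grip":-1},{"x":0,"y":0,"z":0,"spin":0,"grip":-1}])

```text
clock: 12.22
tool_pos: [0.4301, 0.2276, 0.2472]
tool_rot: [[-1.0, -0.003, -0.0], [-0.003, 1.0, -0.0], [0.0, -0.0, -1.0]]
wrist_force: [-0.7, -0.0, 2.0]
grip_width: 0.0236
grasp_force: 28.8
```

```bash
python3 - <<'E'
from h import *
for i in range(10): cams.camera('side')
im,p=look(12,'p6')
x,r,u=diff(im,range(290,302),285,296,(284,298,300,310))
P=pt('side',u,.2345);Q=pt('side',(x,r),.2345);print(P,Q,'ang',(Q[0]-P[0])/.086)
c=cv2.convertScaleAbs(cv2.resize(im[270:340,250:320,::-1],(600,600),interpolation=cv2.INTER_CUBIC),alpha=1.3)
cv2.imwrite('pics/p6.png',c)
E
```

```text
t 13.32 F [-0.23 -0.06  1.36] tcp [0.4301 0.2276 0.2472] gw 0.0235
ptr {290: np.float64(290.6), 291: np.float64(290.5), 292: np.float64(290.5), 293: np.float64(290.5), 294: np.float64(290.5), 295: np.float64(290.5), 296: np.float64(290.5), 297: np.float64(290.5), 298: np.float64(290.2), 299: np.float64(290.0), 300: np.float64(290.2), 301: np.float64(290.6)}
red [290.43243243 305.87837838] 11
[0.44551256 0.2345     0.13840125] [0.44573189 0.2345     0.1901817 ] ang 0.0025503881905104865
```

View pics/p6.png

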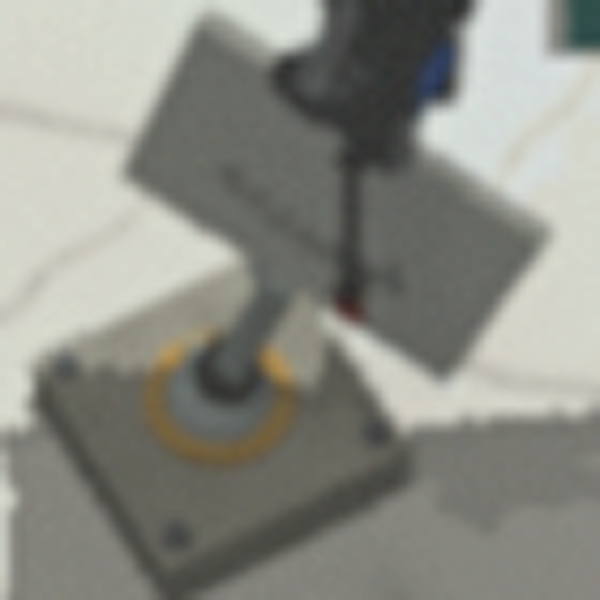

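```bash
python3 -c "
from station import job
print(job.hand_in())"
```

```text
the job is handed in; nothing more can be done
None
```

I handed the job in at about 13.3 s of the 51 s allowed. The arm is still holding the gauge on the stud, and the tube rack, black tube block and yellow jar were left alone. The gauge is rocked over about 0.29 rad, with the pointer on the red mark to within what the camera can resolve (measured offset about 0.003 rad, uncertain by roughly 0.015 rad). The stud is an estimated 6 to 10 mm down of its 14 mm travel. The hand-in call gave no verdict.

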